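# Drop a used sample cup through the spring flap of the bench disposal bin

## Task

Discard the used sample cup, the one with the red dot on its lid, into the yellow disposal bin: press the bin's blue spring flap down with one fingertip and hold it open, while the other finger pushes the cup along the grey shelf and over its edge under the flap, so that it drops into the bin. Only push the cup, standing, never pick it up or knock it over, and do not shove the flap open with it; then move away and let the flap spring shut. Leave the green-dot cups and everything else on the bench where they stand.

Things in the scene. Friction and masses are not known exactly. Their poses are not given: they have to be found in the camera images.
- bin: Fixed yellow disposal bin, 250 mm deep (x), 220 wide (y), 157 high, hollow, closed but for its mouth. Origin on the bench under the middle of the lip; x points level from the shelf into the mouth (away from the robot), y left, z up. Grey level drop shelf 110 mm above the bench, x = -100 to 0 mm, no rim in front, rims 6 mm high at its sides (y = +-105). Mouth x = 0 to 80 mm; beyond it a flat hood, top at 157 mm.
- lip (a point): Middle of the shelf's far edge, at shelf height (110 mm above the bench), axes as the bin's. Here the shelf (a 4 mm plate) ends and the mouth begins; the mouth is 200 mm wide, between cheeks at y = +-105 mm that rise with the flap. A cup whose centre goes over the lip drops about 100 mm to the bin's floor.
- flap (a joint): Opening angle of the blue flap (rad): 0 shut, 1.02 at its stop. Stiff smooth plate 198 mm wide, 88 long, 3 thick, hinged on the pin. Shut, it slopes 31 degrees below level from the pin down towards the robot, its free edge just behind the lip. Pressed down or pushed along bin x, its edge swings down and inwards; at 1.02 it hangs upright. Springs close it: 0.10 N m when shut, 0.22 fully open.
- flap_pin (a point): Middle of the flap's hinge pin, which runs along bin y, 80 mm beyond the lip and 42 mm above the shelf. A fingertip about 12 mm above the shelf that presses the flap 60 mm beyond the lip holds it at about 0.45 rad, 70 mm beyond at 0.7; from 0.45 rad on a cup drops past it. The fingertip may slide along the plain face. Keep fingers 8 mm short of the pin.
- flap_edge (a point): Middle of the flap's free edge; when shut it lies 4 mm beyond the lip and 3 mm below the shelf. The point turns with the flap.
- red_cup: The used sample cup to discard: lidded plastic cup, upright cylinder 36 mm across and 28 mm high, white screw lid with a red dot, about 30 g. Origin at the centre of its underside. It starts on the bin's shelf, on the left or right half, its centre 50 to 75 mm before the lip and 50 to 75 mm from the middle.
- green_cup: The same cup with a green dot on its lid, on the other half of the bin's shelf: still needed, must stay where it stands. Origin at the centre of its underside.
- bench_cup: Another cup with a green dot, standing on the bench left of the bin. Leave it alone. Origin at the centre of its underside.
- small_bottle: Small magenta bottle with a white cap, 38 mm across and 62 mm high, standing on the bench right of the bin. Leave it alone. Origin at the centre of its underside.
- teal_bottle: Teal buffer bottle with white cap, 44 mm square, 146 mm high, left of the bin, towards the back. Leave it alone. Origin at the centre of its underside.
- pink_bottle: Pink buffer bottle with white cap, 44 mm square, 146 mm high, left of the bin, towards the back. Leave it alone. Origin at the centre of its underside.
- blue_jar: Clear jar with a blue cap, 64 mm across and 95 mm high, right of the bin, towards the back. Leave it alone. Origin at the centre of its underside.
- beaker: Glass beaker, 66 mm across and 85 mm high, on the white magnetic stirrer at the right. Leave it alone. Origin at the centre of its underside.
Not all that is in view belongs to the job. What is shaped like the red_cup but orange is not meant.

How it is judged:
On the way, in this order (a step that is already met when the one before it is completed fails the run):
1. a finger holds the flap open while the red-dot cup is still up on the shelf (value of joint flap above 0.25 rad and contact force between the fingers and flap above 0.3 N and z of red_cup in the frame of bin above 0.09 m), for 0.05 s.
2. the red-dot cup drops into the bin while the finger still holds the flap open (z of red_cup in the frame of bin below 0.07 m and value of joint flap above 0.25 rad and contact force between the fingers and flap above 0.3 N), for 0.05 s.
At the end, for the whole second after the job is handed in: The red-dot cup lies at rest inside the bin (its origin less than 60 mm above the bench, within the bin's walls), the flap is shut (below 0.05 rad) and the green-dot cup on the shelf is within 15 mm of where it stood (z of red_cup in the frame of bin below 0.06 m and x of red_cup in the frame of bin between -0.1 and 0.15 m and y of red_cup in the frame of bin between -0.11 and 0.11 m and linear speed of red_cup below 0.05 m/s and value of joint flap below 0.05 rad and distance of green_cup from where it was at the start of the episode below 0.015 m); the robot touches nothing.
It fails at once if the red-dot cup is lifted more than 12 mm off the shelf's height, or tipped over on the shelf (z of red_cup in the frame of bin above 0.122 m).
It fails at once if the cup goes under the flap (its centre past the lip) while the flap is not held open (less than 0.2 rad) (x of red_cup in the frame of bin above 0 m and z of red_cup in the frame of bin above 0.095 m and value of joint flap below 0.2 rad).
It fails at once if the green-dot cup on the shelf is moved more than 15 mm (distance of green_cup from where it was at the start of the episode above 0.015 m).
It fails at once if something else on the bench is moved more than 15 mm (distance of any of bench_cup, small_bottle, teal_bottle, pink_bottle, blue_jar, beaker from where it was at the start of the episode above 0.015 m).
It also fails if it takes over 35 s, if anything falls off the work surface, if the arm or the gripper's body presses on something with over 40 N, if the wrist force passes 120 N, or if a joint passes its speed limit or range.

## Robot

A 6-joint arm with a two-finger parallel gripper is mounted at the origin on the work surface. World frame = base frame: x ahead of the robot, y to its left, z up, the work surface at z = 0. Lengths are in m, angles in rad, forces in N, time in s.
With the tool pointing down it reaches from about 0.25 to 0.85 m from the base axis. Payload 12.5 kg.
Tool frame: the origin (TCP) lies on the centre line of the jaws, within the pads' length; the fingertips stand 8 mm ahead of it and the grasp point (between the pads) lies 11 mm behind it (arm.tip_reach is the z of the fingertips in the tool frame, in m); z points along the fingers, y is the line along which they close (so a half turn about z gives the same grasp; the last joint's range is limited). The gripper opens to 93 mm and grips with 3 to 60 N. Pads are 15 mm wide; open, the fingers measure 128 mm over their backs; the gripper's body (75 mm by 188 mm) begins 65 mm behind the grasp point.
Start: joints at [1.038, 0.351, 1.652, -0, 1.139, -0.085], TCP at [0.238, 0.496, 0.227] pointing down, gripper open.
Joint ranges: [-2.75, 2.75], [-0.79, 2.1], [0.01, 2.65], [-1.57, 4.71], [0.07, 3.14], [-2.87, 2.87]. Speed limits (rad/s): [2.22, 2.22, 2.79, 3.14, 3.14, 3.14].

## Interface

Orientations are given as a 3x3 rotation matrix whose columns are the frame's x, y, z axes.
In Python, from workcell import get_state, imaging, arm gives the robot as it stands.
- The arm moves only by the tool step_arm, never from a script. Its argument "steps" is a list of rows, each an object of numbers: "ax", "ay", "az": the turn, a rotation vector about the tool's x, y, z in rad; "x", "y", "z": the shift along the tool's x, y, z in m; "hand": the opening, from 0 (shut) to 1 (fully open). In form: [{"ax": .., "ay": .., "az": .., "x": .., "y": .., "z": .., "hand": ..}, ...]. A call has exactly 8 rows; each row is the pose to reach, as a shift and turn from the pose commanded when the call began, along the tool's axes at that moment; what a row does not reach only later rows make up. A row lasts 1/8 s, in which the tool goes at most 62.5 mm and 10.7 degrees, less where a joint would pass 70% of its speed; a pose out of reach is approached as far as the arm can. A call with a gripper value outside its range is refused whole. The fingers move at their own pace and stop on an object; "force" is the grip in N (left out, the last holds). Time passes only in rows, so rows that repeat a pose let the fingers close, or fill a call up. It gives the time, the measured TCP pose, the force, the opening and the grip force at its end, in the units of the state.
- get_state(): the state, without advancing time (a new reading comes with each control period).
- imaging.grab_frame(name): name is "scene" or "side" or "wrist"; returns a dict with "pixels" (420x560x3 uint8, red, green, blue), "fx", "fy", "cx", "cy" (pixels), "cam_to_world" (4x4, takes a point from camera to world coordinates); the wrist camera has in their place "mount" (4x4, takes a point from camera to tool coordinates, whose origin is the TCP and whose axes are the flange's). Camera axes: x right, y down, z forward; pixel columns grow to the right and rows downward; lengths in m; the calibration is good to about 2 mm. The wrist camera is an equidistant fisheye: a pixel r from the principal point sees the ray r / f radians off the axis. A picture is of the moment at which its call begins: read the wrist's pose just before it. There is no depth.
- arm.hand_in(): hands the job in; it is judged then, once.
The state is a dict: "t": time; "joints": joint angles; "joint_velocities": joint speeds; "joint_efforts": joint torques, N m; "tcp_pos": TCP position; "tool_rot": TCP orientation; "force": force on the tool from outside, world axes, zero at the start; "moment": the same for the moment, N m; "width": opening from 0.0 (shut) to 1.0 (fully open); "grasp_force": force on a finger pad.
Only numpy, scipy, OpenCV 4.12 (cv2) and the standard library are available. Lean on these libraries where they do the work, as an engineer would, in place of code of your own. Each camera call takes 0.05 s, during which the arm holds its last target. There are 200 camera calls.

## Working session

There is one attempt and no reset: what is moved stays moved. The work goes in short steps, Python scripts to look and compute and a tool call to move; the robot and the scene stay as the last step left them, time stands still between calls to the robot, and variables do not carry over. Pictures are saved under pics/ and viewed, at most 10 in all, crops included, and the job is handed in when it is done.

Besides the shell and the picture viewer there is one more tool, called after "Emit:" as name([rows], argument=value, ...), one row to a line, values as JSON. step_arm: Moves the arm, as the interface text tells. Its arguments: {"type":"object","properties":{"steps":{"type":"array","items":{"type":"object","properties":{"ax":{"type":"number"},"ay":{"type":"number"},"az":{"type":"number"},"x":{"type":"number"},"y":{"type":"number"},"z":{"type":"number"},"hand":{"type":"number"}}}},"force":{"type":"number"}},"required":["steps"]}

```bash
mkdir -p pics
python3 - <<'E'
from workcell import get_state, imaging, arm
import cv2,numpy as np,pickle
print(get_state())
d={}
for n in("scene","side"):
    f=imaging.grab_frame(n);d[n]=f
    cv2.imwrite(f"pics/{n}0.png",f["pixels"][:,:,::-1])
    print(n,f["fx"],f["fy"],f["cx"],f["cy"],np.round(f["cam_to_world"],3).tolist())
pickle.dump(d,open("f0.pkl","wb"))
E
```

```text
{'t': 0.0, 'joints': array([ 1.03841187e+00,  3.51207488e-01,  1.65244585e+00, -3.62388383e-05,
        1.13910243e+00, -8.45847754e-02]), 'joint_velocities': array([-0.00056876, -0.00065444,  0.00120584,  0.00010058,  0.00115556,
       -0.00135604]), 'joint_efforts': array([-3.40931882e-03, -4.97318029e+01, -2.85253608e+01,  6.98834402e-02,
        2.57030904e-02, -8.64885260e-05]), 'tcp_pos': array([0.23794132, 0.4954817 , 0.2261089 ]), 'tool_rot': array([[-9.01408540e-01,  4.32969200e-01, -5.62021435e-04],
       [ 4.32969560e-01,  9.01407967e-01, -1.01883849e-03],
       [ 6.54849122e-05, -1.16172789e-03, -9.99999323e-01]]), 'force': array([0.15172403, 0.16079991, 0.44634528]), 'moment': array([ 0.01449815,  0.00474101, -0.05134023]), 'grasp_force': 0.0, 'width': 1.0002555695884139}
scene 466.0405135607392 466.0405135607392 283.34420700877854 216.41126282777927 [[-0.287, 0.703, -0.65, 1.327], [0.958, 0.214, -0.191, 0.236], [0.004, -0.678, -0.735, 1.035], [0.0, 0.0, 0.0, 1.0]]
side 456.8930881205409 456.8930881205409 281.60855556002923 209.55237409612 [[0.902, -0.308, 0.302, 0.096], [-0.431, -0.654, 0.621, -0.885], [0.007, -0.691, -0.723, 1.153], [0.0, 0.0, 0.0, 1.0]]
```

View pics/scene0.png

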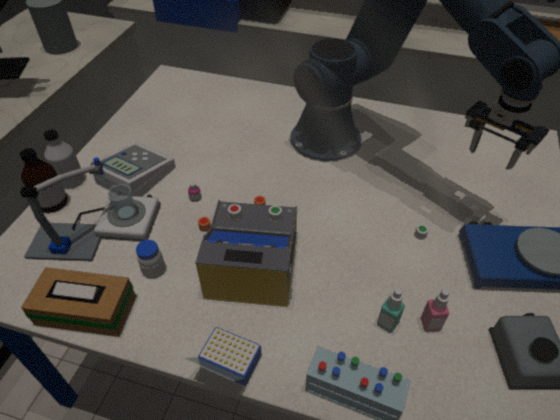

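View pics/side0.png

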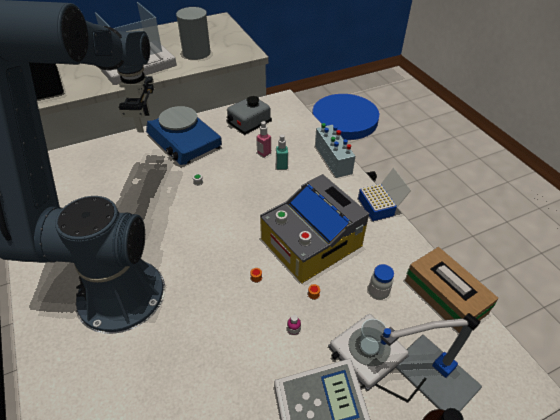

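Scene: red-dot lid at about (234,210), green-dot at (275,211), bin around (250,250). Side: red (305,236), green (282,215), blue flap around (330,213). Red is on the bin's right half. I'll zoom in for corner features.

Run:
```python
import cv2,numpy as np,pickle
d=pickle.load(open("f0.pkl","rb"))
def crop(n,x0,y0,w,h,s):
    return cv2.resize(d[n]["pixels"][y0:y0+h,x0:x0+w,::-1],None,fx=s,fy=s,interpolation=cv2.INTER_CUBIC)
a=crop("scene",190,190,120,120,5)
a=cv2.convertScaleAbs(a,alpha=1.7)
b=crop("side",250,170,120,120,5)
cv2.imwrite("pics/c1.png",a);cv2.imwrite("pics/c2.png",b)
```

```text
(no output)
```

View pics/c1.png

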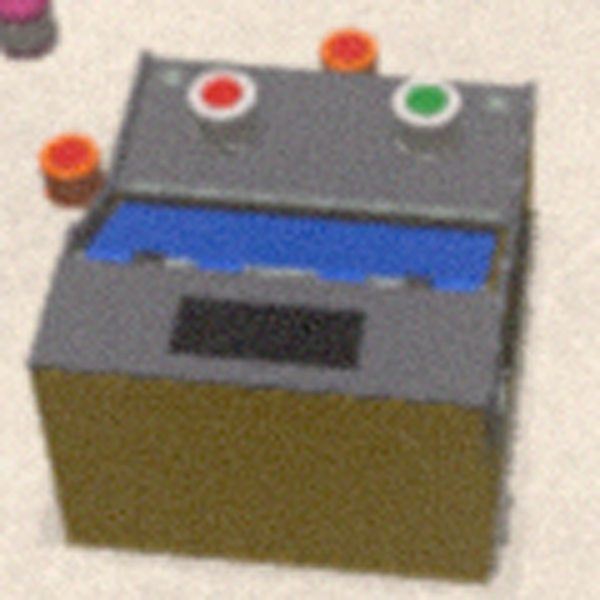

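View pics/c2.png

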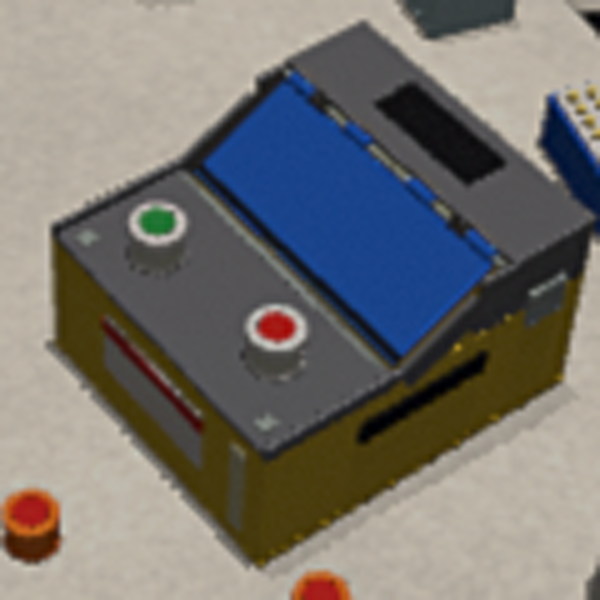

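Crop 1 (scene, origin 190,190, x5): red dot (222,93), green dot (428,101), hood back corners (35,368)/(490,408), bottom back corners (70,545)/(490,580). Crop 2 (side, origin 250,170, x5): red dot (276,327), green dot (158,222), hood back corners (365,22)/(592,220), front bottom corners (262,567)/(50,345). Now a fit of the bin pose.

```bash
cat > h.py <<'E'
import numpy as np,pickle
from scipy.optimize import least_squares
d=pickle.load(open("f0.pkl","rb"))
O={"scene":(190,190),"side":(250,170)}
def px(n,u,v): return np.array([(u+.5)/5-.5+O[n][0],(v+.5)/5-.5+O[n][1]])
def proj(n,P):
    f=d[n];T=np.linalg.inv(f["cam_to_world"]);c=T[:3,:3]@P+T[:3,3]
    return np.array([f["fx"]*c[0]/c[2]+f["cx"],f["fy"]*c[1]/c[2]+f["cy"]])
obs=[("side",365,22,.15,.11,.157),("side",592,220,.15,-.11,.157),("side",262,567,-.1,-.11,0),("side",50,345,-.1,.11,0),
("side",262,458,-.1,-.11,.113),("side",55,228,-.1,.11,.115),
("scene",35,368,.15,-.11,.157),("scene",490,408,.15,.11,.157),("scene",70,545,.15,-.11,0),("scene",490,580,.15,.11,0),
("scene",535,85,-.1,.11,.115),("scene",145,55,-.1,-.11,.115)]
def W(p,b):
    c,s=np.cos(p[2]),np.sin(p[2]);return np.array([p[0]+c*b[0]-s*b[1],p[1]+s*b[0]+c*b[1],b[2]])
E
python3 - <<'E'
from h import *
fn=lambda p:np.concatenate([proj(o[0],W(p,o[3:]))-px(*o[:3]) for o in obs])
r=least_squares(fn,[.55,-.1,-.1],loss="soft_l1");print(r.x);print(np.round(r.fun.reshape(-1,2),1).tolist())
p=r.x
for n,a in {"red":[("scene",222,93),("side",276,327)],"green":[("scene",428,101),("side",158,222)]}.items():
    g=lambda q:np.concatenate([proj(o[0],np.array(q))-px(*o) for o in a])
    s=least_squares(g,[.5,-.1,.138]);q=s.x
    c,sn=np.cos(p[2]),np.sin(p[2]);e=q[:2]-p[:2]
    print(n,q,"bin",c*e[0]+sn*e[1],-sn*e[0]+c*e[1],np.round(s.fun,1))
    for o in a:
        s=least_squares(lambda q:proj(o[0],np.array([q[0],q[1],.138]))-px(*o),[.5,-.1]);e=s.x-p[:2];print(o[0],c*e[0]+sn*e[1],-sn*e[0]+c*e[1])
E
```

```text
[ 0.57967556 -0.0698568   0.18762894]
[[-0.1, -1.6], [1.5, -1.7], [-0.0, -0.3], [1.2, -0.9], [1.5, -1.3], [-0.8, -1.3], [-1.4, -1.8], [0.7, -1.8], [-0.3, -0.6], [-0.0, 0.2], [0.2, -1.5], [-0.6, -1.6]]
red [ 0.53928763 -0.13261703  0.13523906] bin -0.05138575467098754 -0.05412518567681976 [ 0.3 -0.1  0.3  0.1]
scene -0.04824437881616954 -0.05404394924011295
side -0.05326124604854176 -0.0549976641016923
green [ 0.51293471 -0.02614808  0.13470973] bin -0.05741650884104253 0.055390765788860215 [ 0.1 -0.   0.1  0. ]
scene -0.054170636959074064 0.05563462481421262
side -0.05932392474345681 0.053176613243262595
```

Emit:
step_arm([
  {"x": -0.045, "y": -0.034, "az": 0.08},
  {"x": -0.09, "y": -0.068, "az": 0.18},
  {"x": -0.135, "y": -0.102, "az": 0.3},
  {"x": -0.18, "y": -0.136, "az": 0.42},
  {"x": -0.225, "y": -0.17, "az": 0.54},
  {"x": -0.27, "y": -0.204, "az": 0.66},
  {"x": -0.315, "y": -0.238, "az": 0.8},
  {"x": -0.36, "y": -0.272, "az": 0.936},
])

```text
$.steps[0]: bad value
```

Emit:
step_arm([
  {"ax": 0, "ay": 0, "z": 0, "hand": 1, "x": -0.045, "y": -0.034, "az": 0.08},
  {"ax": 0, "ay": 0, "z": 0, "hand": 1, "x": -0.09, "y": -0.068, "az": 0.18},
  {"ax": 0, "ay": 0, "z": 0, "hand": 1, "x": -0.135, "y": -0.102, "az": 0.3},
  {"ax": 0, "ay": 0, "z": 0, "hand": 1, "x": -0.18, "y": -0.136, "az": 0.42},
  {"ax": 0, "ay": 0, "z": 0, "hand": 1, "x": -0.225, "y": -0.17, "az": 0.54},
  {"ax": 0, "ay": 0, "z": 0, "hand": 1, "x": -0.27, "y": -0.204, "az": 0.66},
  {"ax": 0, "ay": 0, "z": 0, "hand": 1, "x": -0.315, "y": -0.238, "az": 0.8},
  {"ax": 0, "ay": 0, "z": 0, "hand": 1, "x": -0.36, "y": -0.272, "az": 0.936},
])

```text
t: 1.1
tcp_pos: [0.4454, 0.0929, 0.2266]
tool_rot: [[-0.181, 0.983, 0.0], [0.983, 0.181, 0.0], [0.0, 0.0, -1.0]]
force: [1.0, 1.2, 0.1]
width: 0.997
grasp_force: 0.0
```

Emit:
step_arm([
  {"ax": 0, "ay": 0, "z": 0, "hand": 1, "x": -0.05, "y": 0.015, "az": 0},
  {"ax": 0, "ay": 0, "z": 0, "hand": 1, "x": -0.1, "y": 0.03, "az": 0},
  {"ax": 0, "ay": 0, "z": 0, "hand": 1, "x": -0.15, "y": 0.045, "az": 0},
  {"ax": 0, "ay": 0, "z": 0, "hand": 1, "x": -0.2, "y": 0.06, "az": 0},
  {"ax": 0, "ay": 0, "z": 0, "hand": 1, "x": -0.23, "y": 0.07, "az": 0},
  {"ax": 0, "ay": 0, "z": 0, "hand": 1, "x": -0.241, "y": 0.074, "az": 0},
  {"ax": 0, "ay": 0, "z": 0, "hand": 1, "x": -0.241, "y": 0.074, "az": 0},
  {"ax": 0, "ay": 0, "z": 0, "hand": 1, "x": -0.241, "y": 0.074, "az": 0},
])

```text
t: 2.1
tcp_pos: [0.5619, -0.1272, 0.2266]
tool_rot: [[-0.187, 0.982, -0.0], [0.982, 0.187, 0.0], [0.0, -0.0, -1.0]]
force: [0.2, -0.8, -0.0]
width: 1.0
grasp_force: 0.0
```

Run:
```python
from workcell import get_state, imaging
import cv2,numpy as np,pickle
s=get_state();f=imaging.grab_frame("wrist");pickle.dump((s,f),open("w1.pkl","wb"))
print(s["tcp_pos"],s["tool_rot"].round(3).tolist(),s["force"]);print({k:np.round(v,3).tolist() for k,v in f.items() if k!="pixels"})
cv2.imwrite("pics/w1.png",cv2.resize(f["pixels"][:,:,::-1],(800,600),interpolation=cv2.INTER_CUBIC))
```

```text
[ 0.56192393 -0.12719061  0.2266491 ] [[-0.187, 0.982, -0.0], [0.982, 0.187, 0.0], [0.0, -0.0, -1.0]] [ 0.2308999  -0.82861734 -0.03051532]
{'fx': 325.192, 'fy': 325.192, 'cx': 280.384, 'cy': 206.95, 'mount': [[-0.0, -0.964, -0.267, 0.074], [1.0, 0.0, -0.0, -0.0], [0.0, -0.267, 0.964, -0.157], [0.0, 0.0, 0.0, 1.0]]}
```

View pics/w1.png

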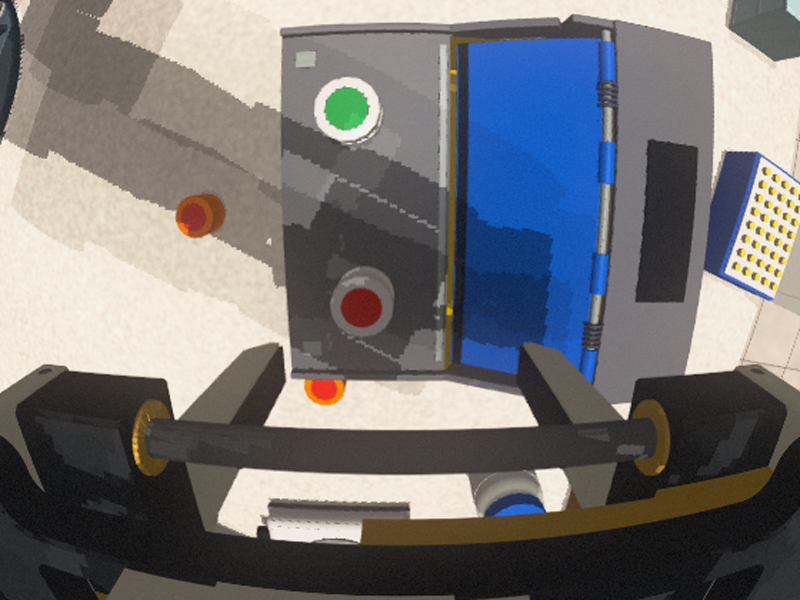

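Wrist view: red dot (361,308), green dot (347,109), shelf lip from (449,40) to (446,366), shelf front edge from (282,32) to (290,376), hinge pin (607,40)-(590,345), all in the 800x600 scaling. It is aligned with the bin.

Run:
```python
import numpy as np,pickle
s,f=pickle.load(open("w1.pkl","rb"));R=s["tool_rot"];t=s["tcp_pos"];M=f["mount"]
p=[.5797,-.0699,.1876];c,sn=np.cos(p[2]),np.sin(p[2])
for n,u,v,z in [("red",361,308,.138),("green",347,109,.138),("lipL",449,40,.11),("lipR",446,366,.11),("frontL",282,32,.113),("frontR",290,376,.113),("pinL",607,40,.152),("pinR",590,345,.152)]:
    a=np.array([(u+.5)/1.42857-.5-f["cx"],(v+.5)/1.42857-.5-f["cy"]]);r=np.hypot(*a);th=r/f["fx"]
    ray=np.r_[a/r*np.sin(th),np.cos(th)]
    D=R@M[:3,:3]@ray;C=R@M[:3,3]+t;P=C+D*(z-C[2])/D[2]
    e=P[:2]-p[:2];T=R.T@(P-t)
    print(n,P.round(4),"bin",np.round([c*e[0]+sn*e[1],-sn*e[0]+c*e[1]],4),"tool",T.round(4))
```

```text
red [ 0.5403 -0.1322  0.138 ] bin [-0.0504 -0.0539] tool [-0.0009 -0.0222  0.0887]
green [ 0.5141 -0.027   0.138 ] bin [-0.0564  0.0544] tool [ 0.1074 -0.0282  0.0887]
lipL [0.5608 0.0292 0.11  ] bin [-1.000e-04  1.009e-01] tool [0.1538 0.0281 0.1167]
lipR [ 0.5996 -0.1696  0.11  ] bin [ 0.0009 -0.1017] tool [-0.0487  0.0291  0.1166]
frontL [0.4627 0.0179 0.113 ] bin [-0.0986  0.1081] tool [ 0.161  -0.0703  0.1137]
frontR [ 0.5007 -0.1952  0.113 ] bin [-0.101  -0.1084] tool [-0.0554 -0.0728  0.1137]
pinL [0.6409 0.041  0.152 ] bin [0.0808 0.0975] tool [0.1504 0.109  0.0747]
pinR [ 0.6711 -0.1258  0.152 ] bin [ 0.0794 -0.072 ] tool [-0.0191  0.1076  0.0746]
```

Emit:
step_arm([
  {"ax": 0, "ay": 0, "az": 0, "hand": 1, "x": -0.001, "y": 0, "z": 0.03},
  {"ax": 0, "ay": 0, "az": 0, "hand": 1, "x": -0.001, "y": 0, "z": 0.06},
  {"ax": 0, "ay": 0, "az": 0, "hand": 1, "x": -0.001, "y": 0, "z": 0.075},
  {"ax": 0, "ay": 0, "az": 0, "hand": 1, "x": -0.001, "y": 0, "z": 0.083},
  {"ax": 0, "ay": 0, "az": 0, "hand": 1, "x": -0.001, "y": 0, "z": 0.09},
  {"ax": 0, "ay": 0, "az": 0, "hand": 1, "x": -0.001, "y": 0, "z": 0.095},
  {"ax": 0, "ay": 0, "az": 0, "hand": 1, "x": -0.001, "y": 0, "z": 0.098},
  {"ax": 0, "ay": 0, "az": 0, "hand": 1, "x": -0.001, "y": 0, "z": 0.098},
])

```text
t: 3.15
tcp_pos: [0.5626, -0.1294, 0.1287]
tool_rot: [[-0.186, 0.983, 0.0], [0.983, 0.186, -0.0], [-0.0, 0.0, -1.0]]
force: [-0.6, -0.1, -1.1]
width: 1.0
grasp_force: 0.0
```

Emit:
step_arm([
  {"ax": 0, "ay": 0, "az": 0, "hand": 1, "x": 0, "y": 0.004, "z": 0},
  {"ax": 0, "ay": 0, "az": 0, "hand": 1, "x": 0, "y": 0.008, "z": 0},
  {"ax": 0, "ay": 0, "az": 0, "hand": 1, "x": 0, "y": 0.012, "z": 0},
  {"ax": 0, "ay": 0, "az": 0, "hand": 1, "x": 0, "y": 0.016, "z": 0},
  {"ax": 0, "ay": 0, "az": 0, "hand": 1, "x": 0, "y": 0.02, "z": 0},
  {"ax": 0, "ay": 0, "az": 0, "hand": 1, "x": 0, "y": 0.024, "z": 0},
  {"ax": 0, "ay": 0, "az": 0, "hand": 1, "x": 0, "y": 0.028, "z": 0},
  {"ax": 0, "ay": 0, "az": 0, "hand": 1, "x": 0, "y": 0.03, "z": 0},
])

```text
t: 4.15
tcp_pos: [0.5915, -0.1236, 0.1282]
tool_rot: [[-0.186, 0.983, -0.002], [0.983, 0.186, 0.0], [0.001, -0.002, -1.0]]
force: [-7.2, -1.2, 0.2]
width: 1.001
grasp_force: 2.6
```

Run:
```python
from workcell import get_state, imaging
import cv2,numpy as np
f=imaging.grab_frame("side");g=imaging.grab_frame("wrist")
a=cv2.resize(f["pixels"][140:290,230:390,::-1],(400,375),interpolation=cv2.INTER_CUBIC)
b=cv2.resize(g["pixels"][:,:,::-1],(400,300))
o=np.zeros((375,800,3),np.uint8);o[:,:400]=a;o[:300,400:]=b
cv2.imwrite("pics/p1.png",o);print(get_state()["force"])
```

```text
[-6.25202296 -0.72140085  0.02985105]
```

View pics/p1.png

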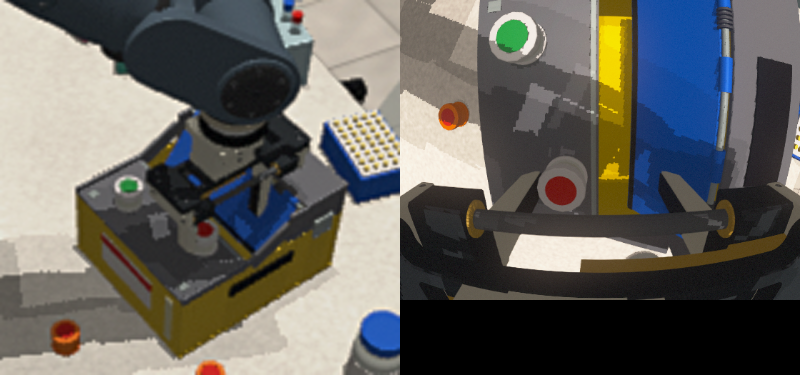

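Emit:
step_arm([
  {"ax": 0, "ay": 0, "az": 0, "hand": 0.98, "x": 0, "y": 0.002, "z": 0},
  {"ax": 0, "ay": 0, "az": 0, "hand": 0.96, "x": 0, "y": 0.004, "z": 0},
  {"ax": 0, "ay": 0, "az": 0, "hand": 0.94, "x": 0, "y": 0.005, "z": 0},
  {"ax": 0, "ay": 0, "az": 0, "hand": 0.92, "x": 0, "y": 0.006, "z": 0},
  {"ax": 0, "ay": 0, "az": 0, "hand": 0.9, "x": 0, "y": 0.007, "z": 0},
  {"ax": 0, "ay": 0, "az": 0, "hand": 0.87, "x": 0, "y": 0.009, "z": 0},
  {"ax": 0, "ay": 0, "az": 0, "hand": 0.85, "x": 0, "y": 0.01, "z": 0},
  {"ax": 0, "ay": 0, "az": 0, "hand": 0.83, "x": 0, "y": 0.011, "z": 0},
], force=20)

```text
t: 5.25
tcp_pos: [0.6018, -0.1216, 0.1279]
tool_rot: [[-0.186, 0.983, -0.003], [0.983, 0.186, 0.0], [0.001, -0.003, -1.0]]
force: [-7.7, -2.0, -2.3]
width: 0.832
grasp_force: 3.0
```

Emit:
step_arm([
  {"ax": 0, "ay": 0, "az": 0, "hand": 0.8, "x": 0, "y": 0.0015, "z": 0},
  {"ax": 0, "ay": 0, "az": 0, "hand": 0.77, "x": 0, "y": 0.003, "z": 0},
  {"ax": 0, "ay": 0, "az": 0, "hand": 0.74, "x": 0, "y": 0.0045, "z": 0},
  {"ax": 0, "ay": 0, "az": 0, "hand": 0.71, "x": 0, "y": 0.006, "z": 0},
  {"ax": 0, "ay": 0, "az": 0, "hand": 0.68, "x": 0, "y": 0.0075, "z": 0},
  {"ax": 0, "ay": 0, "az": 0, "hand": 0.65, "x": 0, "y": 0.009, "z": 0},
  {"ax": 0, "ay": 0, "az": 0, "hand": 0.63, "x": 0, "y": 0.01, "z": 0},
  {"ax": 0, "ay": 0, "az": 0, "hand": 0.63, "x": 0, "y": 0.01, "z": 0},
])

```text
t: 6.25
tcp_pos: [0.6119, -0.1197, 0.128]
tool_rot: [[-0.186, 0.983, -0.003], [0.983, 0.186, 0.0], [0.001, -0.002, -1.0]]
force: [-7.0, -0.2, -0.2]
width: 0.626
grasp_force: 2.9
```

Run:
```python
from workcell import get_state, imaging
import cv2,numpy as np
f=imaging.grab_frame("side");g=imaging.grab_frame("wrist")
a=cv2.resize(f["pixels"][140:290,230:390,::-1],(400,375),interpolation=cv2.INTER_CUBIC)
b=cv2.resize(g["pixels"][:,:,::-1],(400,300))
o=np.zeros((375,800,3),np.uint8);o[:,:400]=a;o[:300,400:]=b
cv2.imwrite("pics/p2.png",o);print(get_state()["force"])
```

```text
[-6.52696628 -0.48293502  0.07184658]
```

View pics/p2.png

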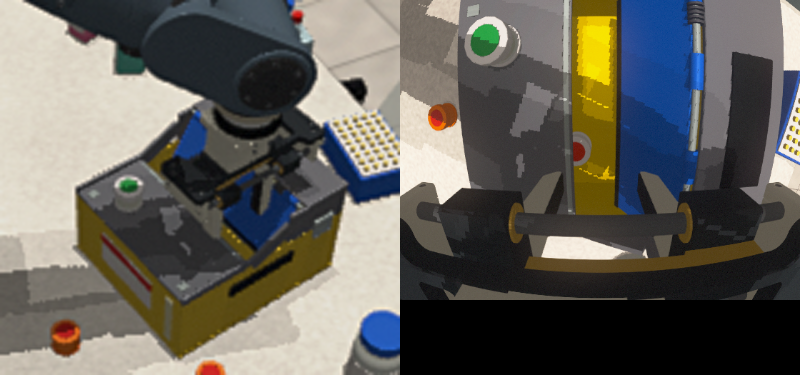

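The cup is in the bin, visible on its floor through the mouth at (578,150), and the green-dot cup is unmoved. I'll move away now.

Emit:
step_arm([
  {"ax": 0, "ay": 0, "az": 0, "hand": 0.63, "x": 0, "y": -0.006, "z": 0},
  {"ax": 0, "ay": 0, "az": 0, "hand": 0.63, "x": 0, "y": -0.014, "z": -0.003},
  {"ax": 0, "ay": 0, "az": 0, "hand": 0.63, "x": 0, "y": -0.022, "z": -0.008},
  {"ax": 0, "ay": 0, "az": 0, "hand": 0.63, "x": 0, "y": -0.028, "z": -0.014},
  {"ax": 0, "ay": 0, "az": 0, "hand": 0.63, "x": 0, "y": -0.032, "z": -0.025},
  {"ax": 0, "ay": 0, "az": 0, "hand": 0.63, "x": 0, "y": -0.035, "z": -0.05},
  {"ax": 0, "ay": 0, "az": 0, "hand": 0.63, "x": 0, "y": -0.035, "z": -0.09},
  {"ax": 0, "ay": 0, "az": 0, "hand": 0.63, "x": 0, "y": -0.035, "z": -0.12},
])

```text
t: 7.35
tcp_pos: [0.5783, -0.1264, 0.2509]
tool_rot: [[-0.186, 0.983, 0.001], [0.983, 0.186, -0.0], [-0.001, 0.001, -1.0]]
force: [0.1, 0.3, -0.3]
width: 0.63
grasp_force: 0.0
```

Emit:
step_arm([
  {"ax": 0, "ay": 0, "az": 0, "hand": 0.63, "x": 0, "y": 0, "z": -0.02},
  {"ax": 0, "ay": 0, "az": 0, "hand": 0.63, "x": 0, "y": 0, "z": -0.03},
  {"ax": 0, "ay": 0, "az": 0, "hand": 0.63, "x": 0, "y": 0, "z": -0.03},
  {"ax": 0, "ay": 0, "az": 0, "hand": 0.63, "x": 0, "y": 0, "z": -0.03},
  {"ax": 0, "ay": 0, "az": 0, "hand": 0.63, "x": 0, "y": 0, "z": -0.03},
  {"ax": 0, "ay": 0, "az": 0, "hand": 0.63, "x": 0, "y": 0, "z": -0.03},
  {"ax": 0, "ay": 0, "az": 0, "hand": 0.63, "x": 0, "y": 0, "z": -0.03},
  {"ax": 0, "ay": 0, "az": 0, "hand": 0.63, "x": 0, "y": 0, "z": -0.03},
])

```text
t: 8.35
tcp_pos: [0.5782, -0.1263, 0.2786]
tool_rot: [[-0.186, 0.983, -0.0], [0.983, 0.186, 0.0], [0.0, -0.0, -1.0]]
force: [-0.7, -0.1, 0.4]
width: 0.633
grasp_force: 0.0
```

Run:
```python
from workcell import get_state, imaging
import cv2
g=imaging.grab_frame("wrist");cv2.imwrite("pics/p3.png",g["pixels"][:,:,::-1]);print(get_state()["force"])
```

```text
[-0.39061787 -0.46640507  0.1658195 ]
```

View pics/p3.png

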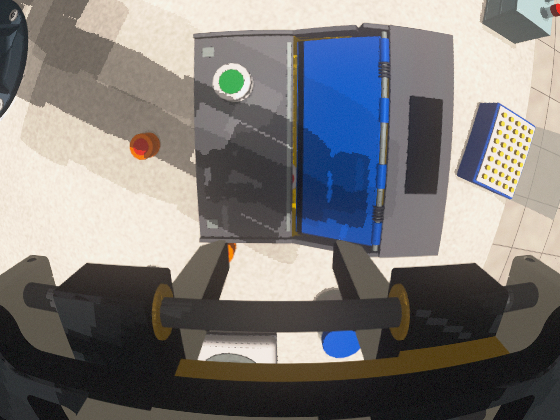

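The flap is shut, its edge at column 297, and the red cup is gone from the shelf. The green-dot cup still stands at (232,82).

```bash
python3 -c "
from workcell import arm
print(arm.hand_in())"
```

```text
the job is handed in; nothing more can be done
None
```

The red-dot cup is in the bin, the flap has sprung shut, the green-dot shelf cup stands where it was, and the job is handed in after about 8.5 s; the hand-in returned no verdict.

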